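# Open the lid of the coating-thickness gauge

### The arm

A 6-joint arm with a two-finger parallel gripper is mounted at the origin on the work surface. World frame = base frame: x ahead of the robot, y to its left, z up, the work surface at z = 0. Lengths are in m, angles in rad, forces in N, time in s.
With the tool pointing down it reaches from about 0.25 to 0.775 m from the base axis. Payload 8.9 kg.
Tool frame: the origin (TCP) lies on the front face of the gripper's body, between the roots of the fingers; the fingertips stand 73 mm ahead of it and the grasp point (between the pads) lies 54 mm ahead of it; z points along the fingers, y is the line along which they close (so a half turn about z gives the same grasp; the last joint's range is limited). The gripper opens to 85 mm and grips with 20 to 120 N. Pads are 22 mm wide; open, the fingers measure 114 mm over their backs; the gripper's body (76 mm by 85 mm) begins 54 mm behind the grasp point. The pads swing forward as they close: fully open they stand 13 mm farther back than shut.
Start: joints at [1.095, 0.291, -0.153, 1.127, 0, 1.431], TCP at [0.173, 0.496, 0.304] pointing down, gripper open.
Joint ranges: [-2.52, 2.52], [-0.91, 1.74], [-1.3, 1.37], [-1.96, 2.02], [-1.52, 1.47], [-3.14, 3.14]. Speed limits (rad/s): [2.22, 2.22, 2.79, 3.14, 3.14, 3.14].

### API

Orientations are given as a unit quaternion [w, x, y, z].
In Python, from cell import * gives the robot as it stands.
- The arm moves only by the tool apply_moves, never from a script. Its argument "steps" is a list of rows, each a list of 3 entries, a list of its own where there are three numbers: the shift along the tool's x, y, z in cm, then the turn, a rotation vector about the tool's x, y, z in rad, then the closure, from 0 (fully open) to 1 (shut). In form: [[[dx, dy, dz], [wx, wy, wz], grip], ...]. A call has 1 to 12 rows; each row is the pose to reach, as a shift and turn from the pose commanded when the call began, along the tool's axes at that moment; what a row does not reach only later rows make up. A row lasts 1/10 s, in which the tool goes at most 50 mm and 8.59 degrees, less where a joint would pass 70% of its speed; a pose out of reach is approached as far as the arm can. A call with a gripper value outside its range is refused whole. The fingers move at their own pace and stop on an object; the grip force is fixed at half the most. Time passes only in rows, so rows that repeat a pose let the fingers close. It gives the time, the measured TCP pose, the force, the opening and the grip force at its end, in the units of the state.
- observe(): the state, without advancing time (a new reading comes with each control period).
- snapshot(name): name is "scene" or "top" or "wrist"; returns a dict with "pixels" (400x640x3 uint8, red, green, blue), "range_z" (400x640 float32, m along the optical axis (not along the pixel's ray), 0 where there is no reading), "fov_y" (degrees; the focal length in pixels is half the picture's height over the tangent of half this angle, whatever the lens; pixels are square), "cx", "cy" (the principal point, pixels), "dist" ([k1, k2, p1, p2, k3] as OpenCV has them; the pictures are not rectified), "T" (4x4, takes a point from camera to world coordinates). Camera axes: x right, y up, looking along -z (the intrinsics and any distortion apply to the point x, -y, -z); pixel columns grow to the right and rows downward; lengths in m; the calibration is good to about 2 mm. A picture is of the moment at which its call begins.
- hand_in(): hands the job in; it is judged then, once.
Trained networks look in the newest picture that a camera, given by its name, has taken for a name from the list of things; names that differ only in an ending like _2 or _b are one class to them, and where a whole thing is asked for, a point or a joint stands for the part that bears it (a point fixed in the world has none). Each returns a list of dicts, best first, with "conf" (0 to 1); they miss things now and then, are a little off and sometimes report something else, mostly with a low value. They report only what shows in the picture. A call takes as long as a camera call.
- masks_of(camera, thing): "mask" (400x640 bool, what is visible of it).
- pinpoint(camera, thing): "location" ([x, y, z] in m, in world coordinates, good to about 4 mm: a listed point, or the origin of a listed thing).
The state is a dict: "time": time; "joints": joint angles; "qd": joint speeds; "tau": joint torques, N m; "tcp_pos": TCP position; "ee_rot": TCP orientation; "ft_force": force on the tool from outside, world axes, zero at the start; "ft_torque": the same for the moment, N m; "finger_gap": finger opening in m; "grip_force": force on a finger pad.
Only numpy, scipy, OpenCV 4.12 (cv2) and the standard library are available. Lean on these libraries where they do the work, as an engineer would, in place of code of your own. Each camera call takes 0.05 s, during which the arm holds its last target. There are 200 camera calls.

### The job

A plated part has just been measured in the white coating-thickness gauge. With the fingertips, press the gauge's blue release tab so that its sprung lid pops up by itself, then push the lid right over until it rests open against its stop, and move clear. Only touch and push: do not grip the lid or shove the gauge, do not touch the part in the chamber, and leave everything else on the bench where it is.

Things in the scene. Friction and masses are not known exactly. Their poses are not given: they have to be found in the camera images.
- gauge: White bench gauge on rubber feet, 6.5 kg, loose, 290 deep (x) x 250 wide (y) x 115 high. Origin: centre of underside; +x runs from its front (display, blue tab) to its rear, away from the robot. Grey lid on top. Ledge before the lid 105 high; red stop button on it at y -92, 23 tall. Open chamber under the lid: x -60 to 30, y -65 to 65, floor 75 high.
- tab_pad: Blue ribbed release tab: a key 34 (x) x 50 (y) x 12 mm in front of the lid at gauge x -124, y 0, its top 124 above the bench, 19 mm above the ledge. Travels straight down. Origin: under the middle of the key, at ledge height; axes as the gauge's.
- tab_top (a point): Centre of the blue tab's upper face: the point to press. The shut lid's lip is 38 mm behind it (+x of the gauge); the steel hook that holds the lip stands between, its front face 28 mm behind this point, its top 5 mm higher; pressed, it tilts 6 mm forward.
- tab (a joint): Travel of the blue tab in m: 0 at rest, 0.006 fully down. It starts to move at about 2 N, is fully down at about 4 N, lets the lid go at about 0.004 to 0.005 and springs back up when left.
- lid_hinge (a point): Middle of the lid's hinge axis, at gauge x 45, y 0, 117 above the bench. Its y axis is the hinge axis (gauge y).
- lid_lip (a point): Middle of the lower front edge of the lid (the finger lip), 131 mm from the hinge axis; 117 above the bench when shut. Moves with the lid, up and over to the rear.
- lid (a joint): Lid angle in rad: 0 shut and latched; about 0.41 when its spring pins have lifted it (lip 52 mm up; it rests on them); 1.83 (105 degrees) fully open against its stop. Lid weighs 0.44 kg: pushing the lip level to the rear takes 5 to 8 N at first. Left before about 1.4 it drops back on the pins; beyond about 1.5 it falls by itself to the stop (damped hinge).
- lid_panel: Dark steel under-panel of the lid, 6 mm thick, 170 wide, from 2 to 131 mm off the hinge; its front edge juts 7 mm past the shell as the finger lip. Origin on the hinge axis; -x runs from the hinge to the lip, z out of the lid's upper side.
- lid_shell: Grey outer shell of the lid on top of the panel, 115 x 170 x 18 mm (whole lid 24 thick). Same origin and axes as lid_panel.
- sample: Chromed casting 56 x 22 x 24 mm, 80 g, lying loose on the chamber floor under the lid. Origin at the centre of its underside.
- handle_a: Bystander: chromed casting 56 x 22 x 24 mm beside the gauge.
- handle_b: Bystander: copper-plated casting 56 x 22 x 24 mm beside the gauge.
- standard: Bystander: black calibration puck 50 mm across, 16 high, with a brass face, beside the gauge.
- copper_ring: Bystander: copper ring 210 mm across, 16 high, lying to the robot's left.
- yellow_bin: Bystander: yellow bin 260 x 180 x 100 mm with castings, to the robot's right.
- wire_spool: Bystander: spool of copper wire 68 mm across, 40 high, to the robot's right.
- screwdriver: Bystander: screwdriver 200 mm long with a red handle, lying to the robot's left.
- cleaner: Bystander: white bottle 66 mm across, 180 high, to the robot's right of the gauge.

How it is judged:
By the outcome, as a careful person would: the job done as asked, in the order asked, and still so for the second after the job is handed in, with the robot touching nothing.
It also fails if it takes over 38 s, if anything falls off the work surface, if the arm or the gripper's body presses on something with over 40 N, if the wrist force passes 120 N, or if a joint passes its speed limit or range.

## Working session

There is one attempt and no reset: what is moved stays moved. The work goes in short steps, Python scripts to look and compute and a tool call to move; the robot and the scene stay as the last step left them, time stands still between calls to the robot, and variables do not carry over. Pictures are saved under pics/ and viewed, at most 10 in all, crops included, and the job is handed in when it is done.

Besides the shell and the picture viewer there is one more tool, called after "Call:" by a JSON object that holds its "fn" and its "kwargs", one argument or row to a line. apply_moves: Moves the arm, as the interface text tells. Its arguments: {"type":"object","properties":{"steps":{"type":"array","items":{"type":"array"}}},"required":["steps"]}

```bash
mkdir -p pics; cat > h.py <<'E'
from cell import *
import numpy as np, cv2
def save(cam,name):
    s=snapshot(cam); cv2.imwrite('pics/'+name,cv2.cvtColor(s['pixels'],cv2.COLOR_RGB2BGR)); return s
def cloud(s):
    f=200/np.tan(np.radians(s['fov_y'])/2); K=np.array([[f,0,s['cx']],[0,f,s['cy']],[0,0,1]])
    u,v=np.meshgrid(np.arange(640.),np.arange(400.))
    p=cv2.undistortPoints(np.stack([u,v],-1).reshape(-1,1,2),K,np.array(s['dist'],float)).reshape(400,640,2)
    z=s['range_z']; P=np.stack([p[...,0]*z,-p[...,1]*z,-z],-1)
    T=np.array(s['T']); return P@T[:3,:3].T+T[:3,3]
E
python3 - <<'E'
from h import *
np.set_printoptions(precision=4,suppress=True)
for c in ['scene','top']:
    s=save(c,c+'0.png'); W=cloud(s)
    print(c,np.array(s['T'])[:3,3])
    for t in ['gauge','tab_top','lid_hinge','lid_lip','cleaner','tab_pad']:
        print(t,[(np.round(d['location'],4).tolist(),round(d['conf'],2)) for d in pinpoint(c,t)[:2]])
    for t in ['tab_pad','lid_shell']:
        m=masks_of(c,t)
        if m:
            k=m[0]['mask']&(s['range_z']>0); q=W[k]; print(t,m[0]['conf'],k.sum(),np.median(q,0),np.percentile(q,[3,97],axis=0).tolist())
            print(cv2.minAreaRect((q[np.abs(q[:,2]-np.median(q[:,2]))<.004][:,:2]*1000).astype(np.float32)))
o=observe();print(o['time'],o['tcp_pos'],o['ee_rot'],o['ft_force'])
E
```

```text
scene [ 1.184  -0.4681  0.9828]
gauge [([0.6015, 0.0239, 0.0003], 0.76)]
tab_top [([0.4824, 0.0284, 0.1188], 0.7), ([0.6487, 0.0226, 0.1182], 0.7)]
lid_hinge [([0.6473, 0.0222, 0.1185], 0.62), ([0.681, 0.2268, -0.0031], 0.55)]
lid_lip [([0.522, 0.0299, 0.1152], 0.87)]
cleaner [([0.6656, -0.3615, -0.0025], 0.71)]
tab_pad [([0.2548, 0.3865, -0.0013], 0.51), ([0.48, 0.0276, 0.1051], 0.43)]
tab_pad 0.58 144 [0.4858 0.0252 0.1228] [[0.46770612789866883, 0.004339381308517369, 0.11488265656730749], [0.49942703922439924, 0.049277367126629903, 0.12587550134046913]]
((483.5402526855469, 28.362794876098633), (35.185203552246094, 49.90271759033203), 4.8816351890563965)
lid_shell 0.86 1851 [0.5913 0.0185 0.1408] [[0.5307366483356011, -0.058074885758229666, 0.12446237421697309], [0.6417897791814733, 0.10398219053369973, 0.14440106107070877]]
((585.39404296875, 24.82343292236328), (172.0320281982422, 118.113037109375), 87.8814468383789)
top [ 0.3065 -0.0283  1.4619]
gauge [([0.604, 0.0261, -0.0005], 0.92), ([0.4813, 0.0299, 0.1062], 0.49)]
tab_top [([0.6843, 0.2247, 0.0021], 0.59), ([0.4832, 0.028,
[... 220 characters left out ...]
d [([0.6072, 0.025, -0.0004], 0.55), ([0.4786, 0.0329, 0.1054], 0.53)]
tab_pad 0.62 146 [0.48   0.0276 0.1221] [[0.4638983003822942, 0.003986694455976051, 0.11735107956168694], [0.49596207352131155, 0.050644589270355464, 0.12704220558682314]]
((480.4894104003906, 27.373891830444336), (47.42848587036133, 33.68333053588867), 89.39895629882812)
lid_shell 0.65 1716 [0.5812 0.0232 0.1398] [[0.5279924154479603, -0.05494297052821658, 0.1337365544806369], [0.6358843143231039, 0.10310053091104196, 0.14511449997514836]]
((582.2288818359375, 24.10149383544922), (169.20114135742188, 115.06333923339844), 88.53749084472656)
0.9 [0.1735 0.4955 0.3039] [0.     0.1676 0.9859 0.    ] [ 0.4489 -0.2423  0.1475]
```

View pics/scene0.png

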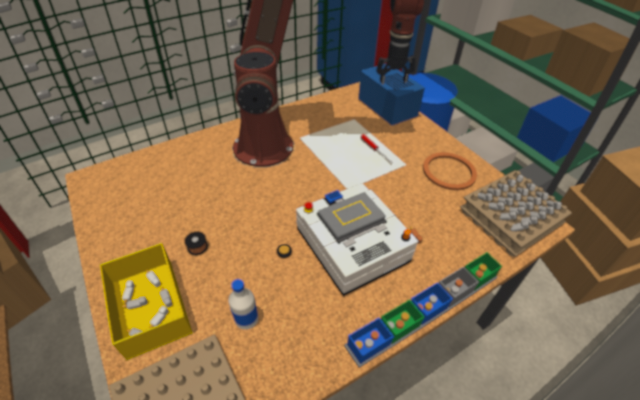

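```bash
cat >> h.py <<'E'
from scipy.spatial.transform import Rotation as R
YAW=np.radians(-1.2); TAB=np.array([.4815,.0278,.124]); HINGE=np.array([.6475,.0240,.117])
gx=np.array([np.cos(YAW),np.sin(YAW),0]); gy=np.array([-np.sin(YAW),np.cos(YAW),0])
def pose():
    o=observe(); return np.array(o['tcp_pos']),R.from_quat(np.array(o['ee_rot'])[[1,2,3,0]]),o
def goal(tilt):  # tilt deg: tips lean forward
    t=np.radians(tilt); z=np.sin(t)*gx-np.cos(t)*np.array([0,0,1]); return R.from_matrix(np.stack([np.cross(gy,z),gy,z],1))
def plan(tip,tilt,L=.073):
    p,r,o=pose(); g=goal(tilt); tcp=np.array(tip)-L*g.as_matrix()[:,2]
    print('shift cm',np.round(r.inv().apply(tcp-p)*100,2),'rot',np.round((r.inv()*g).as_rotvec(),3),'tip now',np.round(p+.073*r.as_matrix()[:,2],4))
E
python3 -c "
from h import *
plan(TAB-.004*gx+[0,0,.03],30)"
```

```text
shift cm [-40.67 -35.22   8.67] rot [-0.083 -0.519 -0.309] tip now [0.1735 0.4955 0.2309]
```

The scene shows the gauge at about (355,240), with the tab at (333,197) and the red button at (309,206). The gripper hangs over a blue box at (390,95), so I'll lift first, then cross.

Call:
{"fn": "apply_moves", "kwargs": {
  "steps": [
    [[0, 0, -5], [0, 0, 0], 0.5],
    [[0, 0, -8], [0, 0, 0], 1],
    [[-5, -4, -8], [0, 0, 0], 1],
    [[-10, -8.5, -6], [0, 0, -0.1], 1],
    [[-15, -13, -4], [0, 0, -0.2], 1],
    [[-20, -17, -2], [-0.02, -0.15, -0.3], 1],
    [[-25, -21.5, 0], [-0.05, -0.3, -0.3], 1],
    [[-30, -26, 1], [-0.083, -0.45, -0.309], 1],
    [[-35, -30, 2], [-0.083, -0.519, -0.309], 1],
    [[-40.7, -35.2, 3], [-0.083, -0.519, -0.309], 1],
    [[-40.7, -35.2, 4], [-0.083, -0.519, -0.309], 1],
    [[-40.7, -35.2, 5], [-0.083, -0.519, -0.309], 1]
  ]
}}

```text
time: 2.1
tcp_pos: [0.4123, 0.0803, 0.275]
ee_rot: [0.261, 0.009, 0.965, -0.002]
ft_force: [1.0, 1.8, 0.4]
finger_gap: 0.0003
grip_force: 0.0
```

```bash
python3 - <<'E'
from h import *
plan(TAB-.004*gx+[0,0,.02],30)
s=save('wrist','w1.png')
for t in ['tab_top','lid_lip','lid_hinge']: print(t,[(np.round(d['location'],4).tolist(),round(d['conf'],2)) for d in pinpoint('wrist',t)[:2]])
W=cloud(s); m=masks_of('wrist','tab_pad')
for d in m[:2]:
    q=W[d['mask']&(s['range_z']>0)]; z=np.median(q[:,2]); print(d['conf'],len(q),np.median(q,0),cv2.minAreaRect((q[abs(q[:,2]-z)<.004][:,:2]*1000).astype(np.float32)))
o=observe();print(o['time'],o['finger_gap'],o['ft_force'])
E
```

```text
shift cm [ 0.85 -5.11  7.35] rot [0.001 0.004 0.001] tip now [0.449  0.0796 0.212 ]
tab_top [([0.678, 0.2287, -0.002], 0.22)]
lid_lip [([0.5177, 0.0255, 0.118], 0.56), ([0.4849, 0.03, 0.1017], 0.5)]
lid_hinge [([0.6644, -0.3663, -0.0022], 0.33)]
0.78 3335 [0.47407115 0.02983098 0.12399514] ((479.32940673828125, 28.202938079833984), (49.97945022583008, 34.601993560791016), 88.96172332763672)
2.35 -9.128184454186947e-05 [ 0.7787583  -0.24482655 -0.13446036]
```

View pics/w1.png

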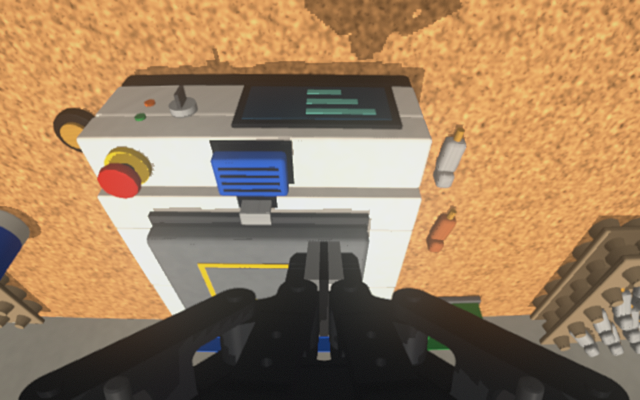

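The wrist view shows the tab at (250,172), the hook at (256,210) and the shut fingers clear above the lid, with the red button at (120,172). Next I hover just above the tab. Because of the tilt, the fingertip's lower corner will make the contact.

```bash
python3 - <<'E'
from h import *
plan([.484,.028,.141],30)
plan([.484,.028,.165],30)
E
```

```text
shift cm [ 0.24 -5.19  7.9 ] rot [-0.    -0.001 -0.001] tip now [0.4477 0.0807 0.2107]
shift cm [-0.95 -5.19  5.82] rot [-0.    -0.001 -0.001] tip now [0.4477 0.0807 0.2107]
```

Call:
{"fn": "apply_moves", "kwargs": {
  "steps": [
    [[-0.5, -2.6, 2.9], [0, 0, 0], 1],
    [[-0.9, -5.2, 5.8], [0, 0, 0], 1],
    [[-0.9, -5.2, 5.8], [0, 0, 0], 1],
    [[-0.3, -5.2, 6.9], [0, 0, 0], 1],
    [[0.2, -5.2, 7.9], [0, 0, 0], 1],
    [[0.2, -5.2, 7.9], [0, 0, 0], 1],
    [[0.2, -5.2, 7.9], [0, 0, 0], 1]
  ]
}}

```text
time: 3.05
tcp_pos: [0.448, 0.0307, 0.2052]
ee_rot: [0.259, 0.008, 0.966, -0.002]
ft_force: [0.4, -0.5, 0.1]
finger_gap: -0.0002
grip_force: 0.0
```

```bash
python3 - <<'E'
from h import *
plan([.484,.028,.1295],30)
s=save('wrist','w2.png'); o=observe();print(o['time'],o['ft_force'])
E
```

```text
shift cm [ 0.67 -0.19  1.05] rot [ 0.002 -0.     0.003] tip now [0.4845 0.03   0.142 ]
3.1 [-0.25041983  0.64085531  0.09438295]
```

View pics/w2.png

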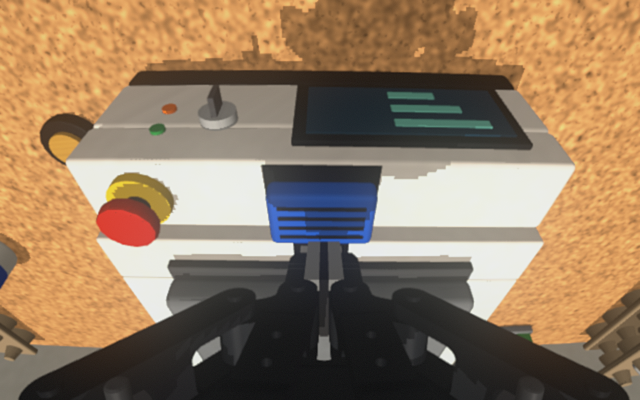

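The wrist view shows the tab at (320,210) with the fingertips at (322,248), apparently at the tab's rear edge. Some of that may be parallax, so I'll check with the depth data.

```bash
python3 - <<'E'
from h import *
s=snapshot('wrist'); W=cloud(s); print(np.array(s['T'])[:3,3])
for c in (312,332):
  for r in range(180,300,6): print(c,r,np.round(W[r,c],4),s['pixels'][r,c])
E
```

```text
[0.35499306 0.03068997 0.23294043]
312 180 [0.4699 0.0234 0.1062] [43 48 63]
312 186 [0.4626 0.0239 0.1182] [ 43  63 109]
312 192 [0.4631 0.024  0.1215] [ 46  67 117]
312 198 [0.4645 0.024  0.1238] [ 48  78 138]
312 204 [0.4684 0.0238 0.1237] [ 47  75 136]
312 210 [0.4714 0.0237 0.1245] [46 61 99]
312 216 [0.4751 0.0236 0.1248] [44 54 82]
312 222 [0.479  0.0234 0.125 ] [ 47  74 135]
312 228 [0.4832 0.0232 0.1251] [44 51 70]
312 234 [0.4881 0.023  0.1247] [44 56 91]
312 240 [0.4935 0.0228 0.1242] [ 53 100 195]
312 246 [0.4696 0.0242 0.146 ] [85 84 86]
312 252 [0.4666 0.0245 0.1511] [85 85 86]
312 258 [0.4646 0.0246 0.1554] [84 84 85]
312 264 [0.462  0.0248 0.1598] [83 82 83]
312 270 [0.46   0.025  0.1637] [84 84 84]
312 276 [0.4571 0.0252 0.168 ] [82 81 81]
312 282 [0.4529 0.0255 0.1729] [60 60 60]
312 288 [0.451  0.0256 0.1762] [34 35 39]
312 294 [0.4494 0.0257 0.1792] [32 33 37]
332 180 [0.471  0.033  0.1051] [41 45 56]
332 186 [0.4625 0.0328 0.1184] [ 42  63 109]
332 192 [0.4629 0.0327 0.1218] [ 41  64 115]
332 198 [0.465  0.0327 0.1234] [ 46  76 139]
332 204 [0.4683 0.0327 0.1239] [ 44  74 135]
332 210 [0.4719 0.0327 0.1242] [43 60 99]
332 216 [0.4755 0.0327 0.1246] [42 56 94]
332 222 [0.48   0.0327 0.1243] [ 42  70 132]
332 228 [0.4836 0.0327 0.1249] [42 46 60]
332 234 [0.4894 0.0327 0.1238] [41 55 91]
332 240 [0.4935 0.0327 0.1243] [ 53  99 196]
332 246 [0.4698 0.0323 0.146 ] [85 84 86]
332 252 [0.4667 0.0322 0.1512] [84 84 86]
332 258 [0.464  0.0321 0.1559] [84 83 85]
332 264 [0.4611 0.032  0.1606] [84 83 84]
332 270 [0.4592 0.032  0.1644] [83 82 82]
332 276 [0.4571 0.0319 0.1681] [83 82 82]
332 282 [0.4571 0.0318 0.1704] [142 139 134]
332 288 [0.4521 0.0318 0.1756] [28 29 35]
332 294 [0.4483 0.0317 0.1798] [32 32 37]
```

Call:
{"fn": "apply_moves", "kwargs": {
  "steps": [
    [[0.1, -0.1, 0.5], [0, 0, 0], 1],
    [[0.3, -0.2, 1.0], [0, 0, 0], 1],
    [[0.4, -0.2, 1.15], [0, 0, 0], 1],
    [[0.4, -0.2, 1.15], [0, 0, 0], 1]
  ]
}}

```text
time: 3.55
tcp_pos: [0.4501, 0.0269, 0.1921]
ee_rot: [0.258, 0.01, 0.966, -0.002]
ft_force: [-0.3, -0.2, -0.8]
finger_gap: 0.0002
grip_force: 0.0
```

Call:
{"fn": "apply_moves", "kwargs": {
  "steps": [
    [[0.1, 0, 0.17], [0, 0, 0], 1],
    [[0.2, 0, 0.35], [0, 0, 0], 1],
    [[0.2, 0, 0.35], [0, 0, 0], 1]
  ]
}}

```text
time: 3.85
tcp_pos: [0.4506, 0.0269, 0.1886]
ee_rot: [0.259, 0.01, 0.966, -0.003]
ft_force: [-1.6, -0.9, 1.9]
finger_gap: 0.0002
grip_force: 1.1
```

Call:
{"fn": "apply_moves", "kwargs": {
  "steps": [
    [[0.1, 0, 0.17], [0, 0, 0], 1],
    [[0.2, 0, 0.35], [0, 0, 0], 1],
    [[0.2, 0, 0.35], [0, 0, 0], 1]
  ]
}}

```text
time: 4.15
tcp_pos: [0.4507, 0.0269, 0.1846]
ee_rot: [0.259, 0.01, 0.966, -0.003]
ft_force: [-2.4, -0.9, 4.8]
finger_gap: -0.0002
grip_force: 2.5
```

```bash
python3 - <<'E'
from h import *
s=snapshot('wrist')
for c in ['scene','wrist']:
  snapshot(c); print(c,[(np.round(d['location'],4).tolist(),round(d['conf'],2)) for d in pinpoint(c,'lid_lip')[:2]])
E
```

```text
scene [([0.5278, 0.0313, 0.1587], 0.75)]
wrist []
```

Call:
{"fn": "apply_moves", "kwargs": {
  "steps": [
    [[-0.3, 0, -0.8], [0, 0, 0], 1],
    [[0.5, 0, -2.5], [0, 0, 0], 1],
    [[1.1, 0, -4.1], [0, 0, 0], 1],
    [[1.1, 0, -4.1], [0, 0, 0], 1],
    [[1.1, 0, -4.1], [0, 0, 0], 1]
  ]
}}

```text
time: 4.9
tcp_pos: [0.4209, 0.0276, 0.2147]
ee_rot: [0.259, 0.01, 0.966, -0.003]
ft_force: [0.6, 0.5, -0.2]
finger_gap: 0.0001
grip_force: 0.0
```

```bash
python3 - <<'E'
from h import *
for c in ['scene','wrist']:
  s=save(c,c+'3.png'); print(c,[(np.round(d['location'],4).tolist(),round(d['conf'],2)) for d in pinpoint(c,'lid_lip')[:2]])
W=cloud(s)
m=masks_of('wrist','lid_panel')
if m:
  q=W[m[0]['mask']&(s['range_z']>0)]; print(m[0]['conf'],np.percentile(q,[2,50,98],axis=0))
plan([.520,.0265,.155],30)
E
```

```text
scene [([0.5325, 0.0315, 0.1673], 0.75)]
wrist []
0.72 [[ 0.52503176 -0.05562404  0.12198265]
 [ 0.53036577  0.02307943  0.16763958]
 [ 0.63708032  0.1057025   0.1715952 ]]
shift cm [-5.66  0.09  2.78] rot [ 0.001 -0.001  0.   ] tip now [0.457  0.0269 0.1508]
```

View pics/wrist3.png

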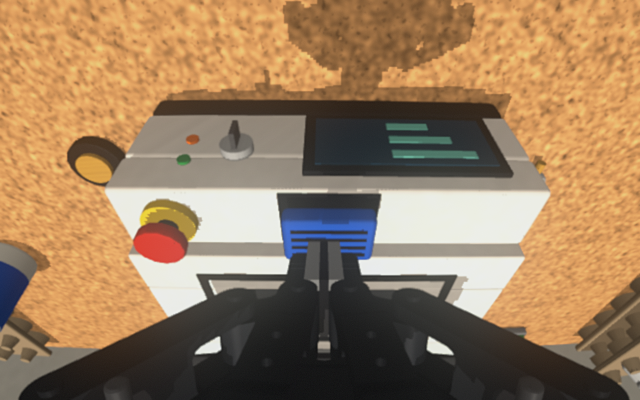

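The lid has popped up: the lip measures about (0.530, 0.03, 0.167). The wrist view shows the open chamber edge at (330,280), and the tab, now untouched, at (330,230). Next I compute the arc for pushing the lip.

```bash
cat > arc.py <<'E'
from h import *
p,r,o=pose(); M=goal(30).as_matrix(); H=HINGE
def wp(C): # front corner of the tips -> tool shift, cm
    tcp=C-.073*M[:,2]+.011*M[:,0]; return np.round(r.inv().apply(tcp-p)*100,1).tolist()
up=np.array([0,0,1])
L=lambda th,rr: H+rr*(-np.cos(th)*gx+np.sin(th)*up)
for d in range(22,105,4):
    th=np.radians(d)
    C=L(th,.131)+.010*M[:,2] if d<60 else L(th,.121)
    print(d,wp(C-(.012*gx if d==22 else 0)),np.round(C,3))
E
python3 arc.py
```

```text
22 [-4.6, 0.1, 2.5] [0.531 0.026 0.157]
26 [-6.4, 0.1, 2.6] [0.535 0.026 0.166]
30 [-7.1, 0.1, 2.1] [0.539 0.026 0.174]
34 [-8.0, 0.1, 1.7] [0.544 0.026 0.182]
38 [-8.8, 0.1, 1.3] [0.549 0.026 0.189]
42 [-9.7, 0.1, 1.0] [0.555 0.026 0.196]
46 [-10.5, 0.1, 0.7] [0.562 0.026 0.203]
50 [-11.4, 0.1, 0.5] [0.568 0.026 0.209]
54 [-12.3, 0.1, 0.4] [0.576 0.026 0.214]
58 [-13.2, 0.1, 0.3] [0.583 0.025 0.219]
62 [-14.1, 0.1, 0.3] [0.591 0.025 0.224]
66 [-15.0, 0.1, 0.4] [0.598 0.025 0.228]
70 [-15.8, 0.1, 0.5] [0.606 0.025 0.231]
74 [-16.6, 0.1, 0.7] [0.614 0.025 0.233]
78 [-17.4, 0.1, 0.9] [0.622 0.025 0.235]
82 [-18.2, 0.1, 1.2] [0.631 0.024 0.237]
86 [-19.0, 0.1, 1.6] [0.639 0.024 0.238]
90 [-19.7, 0.1, 2.0] [0.648 0.024 0.238]
94 [-20.5, 0.1, 2.4] [0.656 0.024 0.238]
98 [-21.1, 0.1, 2.9] [0.664 0.024 0.237]
102 [-21.8, 0.1, 3.4] [0.673 0.023 0.235]
```

Call:
{"fn": "apply_moves", "kwargs": {
  "steps": [
    [[-2.4, 0.1, 1.4], [0, 0, 0], 1],
    [[-4.6, 0.1, 2.7], [0, 0, 0], 1],
    [[-5.6, 0.1, 2.8], [0, 0, 0], 1],
    [[-6.4, 0.1, 2.8], [0, 0, 0], 1],
    [[-7.1, 0.1, 2.4], [0, 0, 0], 1],
    [[-8.0, 0.1, 2.0], [0, 0, 0], 1],
    [[-8.8, 0.1, 1.6], [0, 0, 0], 1],
    [[-9.7, 0.1, 1.3], [0, 0, 0], 1],
    [[-10.5, 0.1, 1.0], [0, 0, 0], 1],
    [[-11.4, 0.1, 0.8], [0, 0, 0], 1],
    [[-11.4, 0.1, 0.8], [0, 0, 0], 1]
  ]
}}

```text
time: 6.25
tcp_pos: [0.5249, 0.0264, 0.2663]
ee_rot: [0.26, 0.01, 0.965, -0.003]
ft_force: [-0.2, -0.5, 0.4]
finger_gap: -0.0001
grip_force: 0.5
```

```bash
python3 - <<'E'
from h import *
s=save('scene','s4.png'); print([(np.round(d['location'],4).tolist(),round(d['conf'],2)) for d in pinpoint('scene','lid_lip')[:2]],pinpoint('scene','gauge')[:1])
cv2.imwrite('pics/s4c.png',cv2.resize(cv2.imread('pics/s4.png')[130:310,250:460],None,fx=3,fy=3))
E
python3 arc.py | tail -16; sed -i 's/^YAW/YAW/' h.py
```

```text
[([0.5684, 0.0261, 0.219], 0.86)] [{'location': [0.6017, 0.0246, -0.0009], 'conf': 0.97}]
42 [1.7, 0.0, 0.2] [0.555 0.026 0.196]
46 [0.9, 0.0, -0.0] [0.562 0.026 0.203]
50 [-0.0, 0.0, -0.2] [0.568 0.026 0.209]
54 [-0.9, 0.0, -0.3] [0.576 0.026 0.214]
58 [-1.9, 0.0, -0.4] [0.583 0.025 0.219]
62 [-2.7, 0.0, -0.4] [0.591 0.025 0.224]
66 [-3.6, 0.0, -0.3] [0.598 0.025 0.228]
70 [-4.4, 0.0, -0.2] [0.606 0.025 0.231]
74 [-5.2, 0.0, -0.1] [0.614 0.025 0.233]
78 [-6.1, 0.0, 0.2] [0.622 0.025 0.235]
82 [-6.8, 0.0, 0.5] [0.631 0.024 0.237]
86 [-7.6, 0.0, 0.8] [0.639 0.024 0.238]
90 [-8.4, 0.0, 1.2] [0.648 0.024 0.238]
94 [-9.1, 0.0, 1.7] [0.656 0.024 0.238]
98 [-9.8, 0.0, 2.2] [0.664 0.024 0.237]
102 [-10.4, 0.0, 2.7] [0.673 0.023 0.235]
```

View pics/s4c.png

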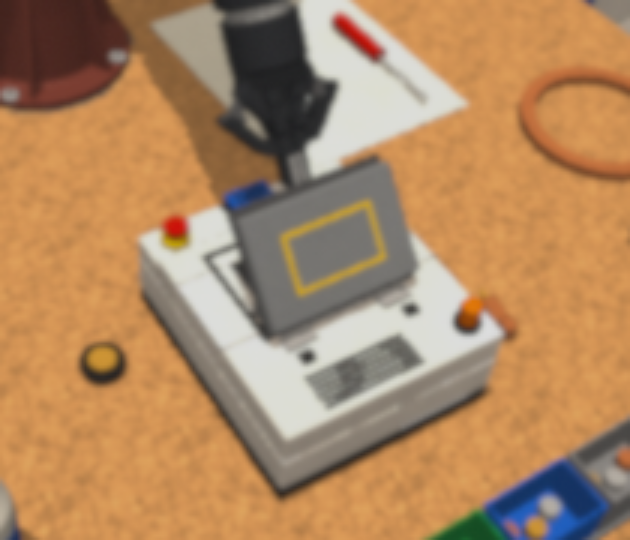

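The crop shows the lid about 52° up (shell at (325,245)), with the fingertips behind the lip at (295,165). The gauge has not moved. I'll keep pushing along the arc.

Call:
{"fn": "apply_moves", "kwargs": {
  "steps": [
    [[-0.9, 0, -0.1], [0, 0, 0], 1],
    [[-1.9, 0, -0.2], [0, 0, 0], 1],
    [[-2.7, 0, -0.3], [0, 0, 0], 1],
    [[-3.6, 0, -0.3], [0, 0, 0], 1],
    [[-4.4, 0, -0.2], [0, 0, 0], 1],
    [[-5.2, 0, -0.1], [0, 0, 0], 1],
    [[-6.1, 0, 0.2], [0, 0, 0], 1],
    [[-6.8, 0, 0.5], [0, 0, 0], 1],
    [[-7.6, 0, 0.8], [0, 0, 0], 1],
    [[-8.4, 0, 1.2], [0, 0, 0], 1],
    [[-9.1, 0, 1.7], [0, 0, 0], 1],
    [[-9.4, 0, 1.9], [0, 0, 0], 1]
  ]
}}

```text
time: 7.6
tcp_pos: [0.615, 0.0246, 0.2951]
ee_rot: [0.259, 0.01, 0.966, -0.003]
ft_force: [0.4, 0.2, 0.3]
finger_gap: 0.0002
grip_force: 0.0
```

```bash
python3 - <<'E'
from h import *
s=save('scene','s5.png'); print([(np.round(d['location'],4).tolist(),round(d['conf'],2)) for d in pinpoint('scene','lid_lip')[:2]],pinpoint('scene','gauge')[:1])
cv2.imwrite('pics/s5c.png',cv2.resize(cv2.imread('pics/s5.png')[130:310,250:460],None,fx=3,fy=3))
E
python3 arc.py | tail -2
```

```text
[([0.4973, 0.5587, -0.004], 0.45), ([0.3572, -0.4014, -0.0], 0.21)] [{'location': [0.6005, 0.0263, -0.0015], 'conf': 0.77}]
98 [-0.4, 0.0, 0.2] [0.664 0.024 0.237]
102 [-1.0, 0.0, 0.8] [0.673 0.023 0.235]
```

View pics/s5c.png

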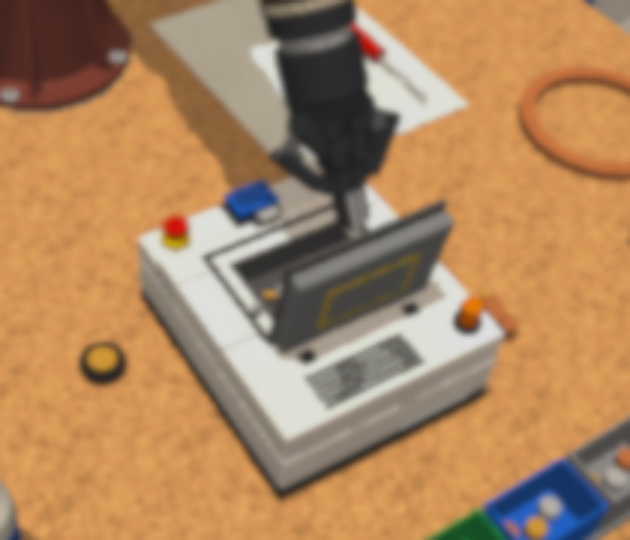

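The lid is past vertical and leaving the fingers. I give it a small follow-up push, then back away up and toward the robot.

Call:
{"fn": "apply_moves", "kwargs": {
  "steps": [
    [[-0.4, 0, 0.3], [0, 0, 0], 1],
    [[-0.4, 0, 0.3], [0, 0, 0], 1],
    [[1.5, 0, -2], [0, 0, 0], 1],
    [[4, 0, -5], [0, 0, 0], 1],
    [[7, 0, -8.5], [0, 0, 0], 1],
    [[10, 0, -12], [0, 0, 0], 1],
    [[10, 0, -12], [0, 0, 0], 1],
    [[10, 0, -12], [0, 0, 0], 1],
    [[10, 0, -12], [0, 0, 0], 1],
    [[10, 0, -12], [0, 0, 0], 1],
    [[10, 0, -12], [0, 0, 0], 1]
  ]
}}

```text
time: 8.85
tcp_pos: [0.4679, 0.0276, 0.3484]
ee_rot: [0.258, 0.01, 0.966, -0.002]
ft_force: [0.2, -0.0, -0.1]
finger_gap: -0.0
grip_force: 0.0
```

```bash
python3 - <<'E'
from h import *
s=save('scene','s6.png'); W=cloud(s)
for t in ['lid_panel','lid_shell']:
  for d in masks_of('scene',t)[:1]:
    q=W[d['mask']&(s['range_z']>0)]; q=q[(q[:,2]>.13)]; u=np.linalg.svd(q-q.mean(0),full_matrices=False)[2][2]; print(t,d['conf'],len(q),'normal',u,'pct',np.percentile(q,[2,98],axis=0))
print([(np.round(d['location'],4).tolist(),round(d['conf'],2)) for t in ('lid_lip','gauge','sample') for d in pinpoint('scene',t)[:1]],observe()['ft_force'])
cv2.imwrite('pics/s6c.png',cv2.resize(cv2.imread('pics/s6.png')[130:310,250:460],None,fx=3,fy=3))
E
```

```text
lid_panel 0.51 205 normal [-0.96759286  0.03157492  0.25053361] pct [[ 0.66151644 -0.06210649  0.15221973]
 [ 0.69148281  0.09411094  0.24474318]]
lid_shell 0.59 1052 normal [ 0.98212867 -0.05248247 -0.18074533] pct [[ 0.67557844 -0.06255901  0.1334552 ]
 [ 0.70543302  0.09998708  0.23464475]]
[([0.6823, 0.0265, 0.2406], 0.72), ([0.6045, 0.0249, -0.0007], 0.8), ([0.4953, 0.5593, -0.0007], 0.74)] [-0.92662444  0.68057489 -0.56973661]
```

View pics/s6c.png

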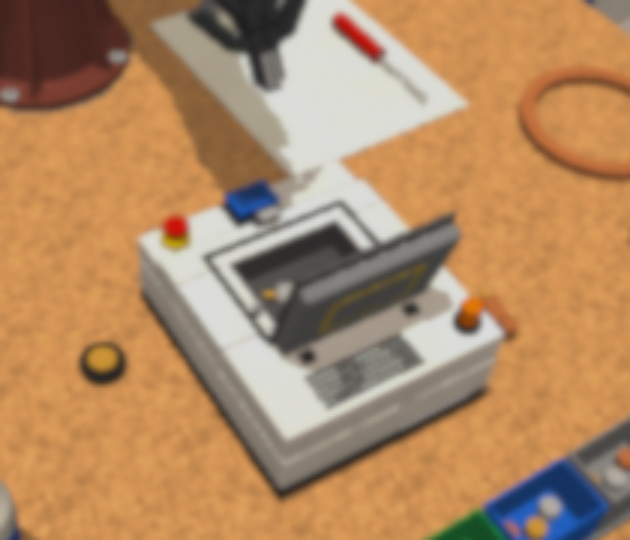

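The crop shows the lid leaning back at about 105° (lip 35 mm behind the hinge). The gripper is clear at (265,80) and the gauge is where it was.

```bash
python3 -c "
from cell import *
print(hand_in())"
```

```text
the job is handed in; nothing more can be done
None
```

The job is handed in: pressing the blue tab popped the lid, the fingertips pushed it over to about 105° against its stop, and the arm backed clear at 8.85 s, with the gauge still within about 3 mm of its first measured position.

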